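Snap the big lid onto the storage tub before driving off

TASK

Get the kitchenette ready for the road: pick up the larger of the two grey knobbed lids, set it on the open white storage tub and press it down until all three clips have snapped over its edge and it lies flat and fully home. Leave the closed tub standing on the worktop, and leave the smaller lid and the white mug where they are.

Things in the scene. Friction and masses are not known exactly. Their poses are not given: they have to be found in the camera images.
- tub: Loose round white tub (0.55 kg, smaller tub nested in it): rim 124 mm across, 70 mm high, 5 mm wall. 3 grey sprung clips round the rim, 120 deg apart, one on its +x, rise 30 mm above it, flared to guide a lid up to 7 mm off centre. The lid stops on them about 12 mm high; 5 to 15 N down snaps it home: lid origin 58 mm above tub origin, same axis. Origin: centre of underside, z up.
- lid: The larger lid, which fits: round, grey, 0.12 kg, 52 mm tall, lying knob up. From below: tapered plug 90 to 106 mm across, 12 mm deep; disc 136 mm across, 6 mm thick (12 to 18 mm above the origin); upright cylindrical knob 30 mm across, 34 mm tall (18 to 52 mm above the origin). Origin: centre of the plug's underside, z up through the knob; yaw is of no matter.
- small_lid: The smaller lid, of another tub, to be left alone: same grey plastic, knob and height as the larger, but its disc is only 96 mm across. Origin: centre of its underside, z up through the knob.
- mug: White mug, 76 mm across, 85 mm tall, handle on its own +y side, on the far side of the worktop; to be left alone. Origin: centre of its underside, z up.
Mind the look-alikes: they are no part of the job. What is shaped like the lid but turquoise is not meant. Leave any turquoise look-alike of the tub alone.

How it is judged:
By the outcome, as a careful person would: the job done as asked, in the order asked, and still so for the second after the job is handed in, with the robot touching nothing.
It also fails if it takes over 58 s, if anything falls off the work surface, if the arm or the gripper's body presses on something with over 40 N, if the wrist force passes 120 N, or if a joint passes its speed limit or range.

ROBOT

A 7-joint arm with a two-finger parallel gripper is mounted at the origin on the work surface. World frame = base frame: x ahead of the robot, y to its left, z up, the work surface at z = 0. Lengths are in m, angles in rad, forces in N, time in s.
With the tool pointing down it reaches from about 0.35 to 0.9 m from the base axis. Payload 19.9 kg.
Tool frame: the origin (TCP) lies at the very end of the fingers, on their centre line; the grasp point (between the pads) lies 19 mm behind it; z points along the fingers, y is the direction in which the jaws open and shut (so a half turn about z gives the same grasp; the last joint's range is limited). The gripper opens to 85 mm and grips with 20 to 120 N. Pads are 22 mm wide; open, the fingers measure 114 mm over their backs; the gripper's body (76 mm by 85 mm) begins 54 mm behind the grasp point. The pads swing forward as they close: fully open they stand 13 mm farther back than shut.
Start: joints at [1.292, 0.417, -0.01, 1.614, 0.005, 1.111, -0.053], TCP at [0.147, -0.608, 0.231] pointing down, gripper open.
Joint ranges: [-2.81, 2.81], [-0.39, 2.02], [-1.27, 1.25], [0.06, 2.57], [-1.19, 4.33], [0.19, 2], [-2.82, 2.82]. Speed limits (rad/s): [1.89, 1.89, 2.39, 2.39, 3.01, 3.01, 3.01].

INTERFACE

Orientations are given as a 3x3 rotation matrix whose columns are the frame's x, y, z axes.
In Python, from rig import r gives the robot as it stands. Calls block until the motion is done:
- r.reach(position, orientation): joint-space move of the TCP to a pose.
- r.line_to(position, feed=0.15, rot=None, max_force=None): straight line of the TCP; rot=None keeps the orientation; feed is the mean speed in m/s. With max_force (N) it stops when the force on the tool has changed by that much, and returns True; else False.
- r.goto_joints(angles): joint-space move.
- r.ungrasp() and r.clamp(grip_force=None): open the fingers fully, or close them until they stop; grip_force is the grip in N (None keeps the last).
- r.pause(seconds).
- r.ik(position, orientation): joint angles nearest the present ones, or None.
- r.grab_frame(name): name is "side" or "top"; returns (picture, depth): 384x512x3 uint8, blue, green, red; 384x512 float32, m along the optical axis (not along the pixel's ray), 0 where there is no reading.
- r.calibration(name): a dict with "mtx" (3x3 intrinsics, pixels), "rvec" (rotation vector, rad) and "tvec" (3), from world to camera coordinates, as OpenCV has them. Camera axes: x right, y down, z forward; pixel columns grow to the right and rows downward; lengths in m; the calibration is good to about 2 mm. A picture is of the moment at which its call begins. calibration takes no time and is no camera call.
A pose or a line that the arm cannot do raises r.PlanningError and nothing moves.
- r.close_job(): hands the job in, once; it reports no verdict.
Readings, each from a call of its own:
- r.current_time(): time.
- r.current_joint_positions(): joint angles.
- r.current_qvel(): joint speeds.
- r.current_tau(): joint torques, N m.
- r.current_eef_pos(): TCP position.
- r.current_orientation(): TCP orientation.
- r.current_force(): force on the tool from outside, world axes, zero at the start.
- r.current_torque(): the same for the moment, N m.
- r.current_opening(): finger opening in m.
Only numpy, scipy, OpenCV 4.12 (cv2) and the standard library are available. Lean on these libraries where they do the work, as an engineer would, in place of code of your own. Each camera call takes 0.05 s, during which the arm holds its last target.

## Working session

There is one attempt and no reset: what is moved stays moved. The work goes in short steps, each a Python script; the robot and the scene stay as the last script left them, time stands still between calls to the robot, and variables do not carry over. Pictures are saved under pics/ and viewed, and the job is handed in when it is done.

```bash
mkdir -p pics; ls
python3 - <<'E'
from rig import r
import cv2,numpy as np
for n in("top","side"):
    p,d=r.grab_frame(n); cv2.imwrite(f"pics/{n}0.png",p); np.save(f"{n}0.npy",d)
    c=r.calibration(n); R=cv2.Rodrigues(np.array(c["rvec"]))[0]; print(n,c["mtx"],(-R.T@np.array(c["tvec"]).reshape(3)),R)
print(r.current_time(),r.current_orientation())
E
```

```text
pics
top [[387.01212314   0.         249.38460077]
 [  0.         387.01212314 188.79309314]
 [  0.           0.           1.        ]] [3.81344887e-01 5.31939339e-04 1.02500041e+00] [[-0.02127363 -0.99943152 -0.02615491]
 [-0.98997456  0.02471169 -0.13906728]
 [ 0.13963455  0.02293423 -0.98993748]]
side [[470.64425921   0.         258.27678096]
 [  0.         470.64425921 189.95861037]
 [  0.           0.           1.        ]] [-0.01437872  0.81703353  0.6489982 ] [[-0.85434557 -0.5196541  -0.00729817]
 [-0.27086026  0.45720916 -0.8471095 ]
 [ 0.44354071 -0.72174746 -0.53136827]]
0.1 [[ 9.72076270e-01  2.34664869e-01 -3.53428551e-04]
 [ 2.34665113e-01 -9.72075727e-01  1.03203438e-03]
 [-1.01377104e-04 -1.08615348e-03 -9.99999405e-01]]
```

View pics/top0.png

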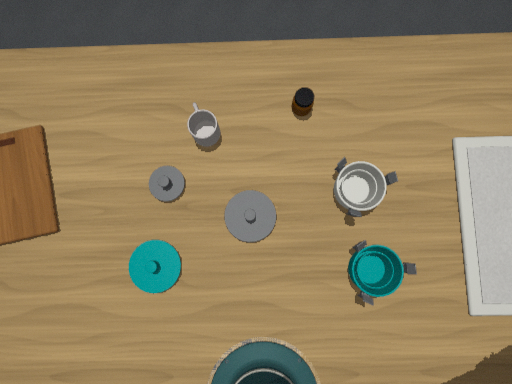

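View pics/side0.png

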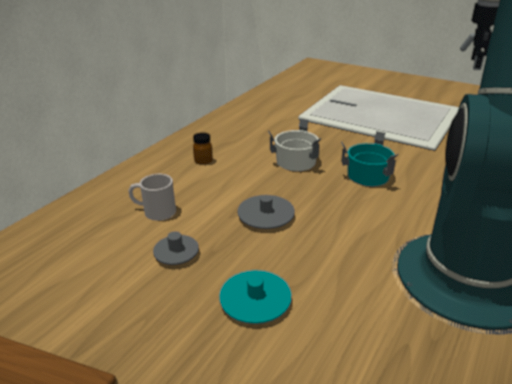

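Top view candidates: large grey lid (250,216), small grey lid (166,184), turquoise lid (155,266); white tub (360,188), turquoise tub (376,270). The one meant is the larger grey disc at (250,216) and the white tub at (360,188). I'll confirm this with an enlarged crop and measurements.

```bash
cat > h.py <<'E'
import cv2,numpy as np
from rig import r
def cam(n):
    c=r.calibration(n); return np.array(c["mtx"]),cv2.Rodrigues(np.array(c["rvec"]))[0],np.array(c["tvec"]).reshape(3)
def onplane(n,uv,z):
    K,R,t=cam(n); uv=np.atleast_2d(uv).astype(float)
    d=(np.c_[uv,np.ones(len(uv))]@np.linalg.inv(K).T)@R; C=-R.T@t
    return C+d*((z-C[2])/d[:,2])[:,None]
def cloud(n,D):
    K,R,t=cam(n); v,u=np.mgrid[:384,:512]
    P=np.stack([(u-K[0,2])/K[0,0]*D,(v-K[1,2])/K[1,1]*D,D],-1)
    return (P-t)@R
def circ(xy):
    A=np.c_[2*xy,np.ones(len(xy))]; s=np.linalg.lstsq(A,(xy**2).sum(1),rcond=None)[0]
    return s[:2],np.sqrt(s[2]+s[0]**2+s[1]**2)
def rcirc(xy,tol=.004):
    k=np.ones(len(xy),bool)
    for _ in range(15):
        c,R=circ(xy[k]); e=abs(np.hypot(*(xy-c).T)-R); k=e<max(tol,np.median(e)*1.5)
    return c,R,k.sum(),len(xy)
def proj(n,P):
    K,R,t=cam(n); return cv2.projectPoints(np.atleast_2d(P).astype(float),R,t,K,None)[0].reshape(-1,2)
E
python3 - <<'E'
from h import *
for n,lid,tub,sm in(("top",(250,216),(360,188),(166,184)),("side",(266,213),(297,150),(176,250))):
    p=cv2.imread(f"pics/{n}0.png"); D=np.load(f"{n}0.npy"); W=cloud(n,D)
    hsv=cv2.cvtColor(p,cv2.COLOR_BGR2HSV)
    grey=((hsv[...,1]<45)&(hsv[...,2]>40)).astype(np.uint8)
    for nm,c in(("lid",lid),("small",sm)):
        m=np.zeros_like(grey); m[c[1]-45:c[1]+45,c[0]-40:c[0]+40]=1
        num,lab=cv2.connectedComponents(grey*m)
        M=(lab==lab[c[1]+12,c[0]]).astype(np.uint8)
        ct=max(cv2.findContours(M,0,cv2.CHAIN_APPROX_NONE)[0],key=len)[:,0]
        X=onplane(n,ct,.018)[:,:2]; print(n,nm,rcirc(X,.002),"medz",np.median(W[M>0][:,2]))
        q=W[M>0]; k=q[q[:,2]>.045]; print("   knob top",k.mean(0) if len(k) else None,len(k),q[:,2].max())
    # tub rim: depth points near z=0.07
    m=np.zeros(grey.shape,bool); m[tub[1]-45:tub[1]+45,tub[0]-45:tub[0]+45]=1
    q=W[m&(abs(W[...,2]-.070)<.004)]; print(n,"rim",len(q),rcirc(q[:,:2],.004))
    q=W[m&(W[...,2]>.08)]; print(" clips n",len(q),q[:,2].max())
    if len(q):
        _,l,ce=cv2.kmeans(q[:,:2].astype(np.float32),3,None,(3,50,1e-4),5,cv2.KMEANS_PP_CENTERS); print(ce)
p=cv2.imread("pics/top0.png"); cv2.imwrite("pics/crop0.png",cv2.resize(p[130:310,120:420],None,fx=2.6,fy=2.6,interpolation=2))
E
```

```text
top lid (array([0.45316389, 0.02411566]), np.float64(0.06622007358212859), np.int64(144), 144) medz 0.01828509950708755
   knob top [0.44850778 0.0221198  0.1270241 ] 117 1.025000406176345
top small (array([0.54445749, 0.24389401]), np.float64(0.04635138283046797), np.int64(100), 100) medz 0.018501980751605678
   knob top [0.54343569 0.2411775  0.06064303] 109 1.025000406176345
top rim 335 (array([ 0.51856007, -0.2537527 ]), np.float64(0.05895013547127644), np.int64(331), 335)
 clips n 249 1.025000406176345
[[ 3.8134485e-01  5.3193950e-04]
 [ 5.0215721e-01 -2.8958556e-01]
 [ 5.7259846e-01 -2.0470099e-01]]
side lid (array([0.44954031, 0.03029957]), np.float64(0.0658044760130669), np.int64(123), 129) medz 0.018385067764664736
   knob top [0.42466479 0.07074293 0.08215128] 95 0.6489981977546029
side small (array([0.54045982, 0.24874236]), np.float64(0.046124524229435034), np.int64(90), 106) medz 0.01871348836556031
   knob top [0.50761526 0.28196155 0.08624836] 119 0.6489981977546029
side rim 232 (array([ 0.51611222, -0.2526085 ]), np.float64(0.059455289099034934), np.int64(169), 232)
 clips n 182 0.6489981977546029
[[-0.01437872  0.8170337 ]
 [ 0.53178126 -0.3244306 ]
 [ 0.49044016 -0.21913366]]
```

View pics/crop0.png

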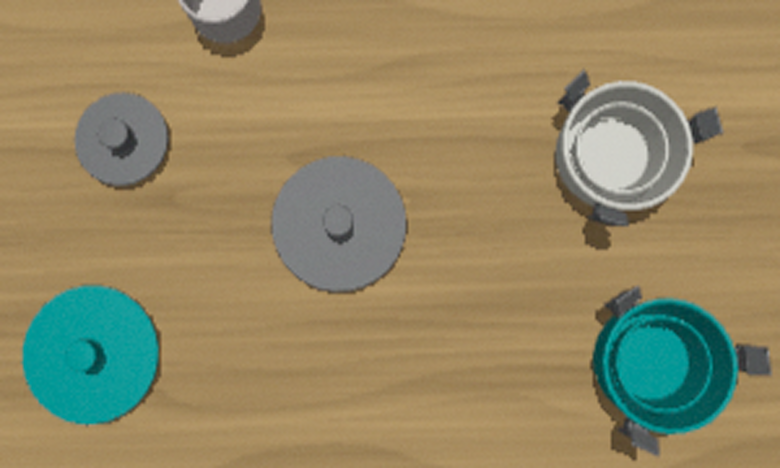

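The crop confirms it: the grey lid at top pixel (250,216) measures about 133 mm across, against 93 mm for the other grey lid, and the third lid is turquoise. The white tub is at (360,188). Next I'll refine the centres, leaving out pixels with no depth, because the side and top views differ by about 7 mm on the lid.

Run:
```python
from h import *
from scipy.optimize import least_squares
for n,lid,tub in(("top",(250,216),(360,188)),("side",(266,213),(297,150))):
    p=cv2.imread(f"pics/{n}0.png"); D=np.load(f"{n}0.npy"); W=cloud(n,D); W[D==0]=np.nan
    m=np.zeros(D.shape,bool); m[lid[1]-40:lid[1]+40,lid[0]-40:lid[0]+40]=1
    z=W[...,2]
    q=W[m&(z>.047)&(z<.056)]; print(n,"knobtop",len(q),q.mean(0),(q.max(0)+q.min(0))/2)
    q=W[m&(z>.013)&(z<.023)]; print("disc bbox mid",(np.percentile(q,99.5,0)+np.percentile(q,.5,0))/2, np.percentile(q,99.5,0)-np.percentile(q,.5,0))
    w=W[~m&(abs(z)<.01)]; print("table z",np.median(w[:,2]))
    m[:]=0; m[tub[1]-45:tub[1]+45,tub[0]-45:tub[0]+45]=1
    q=W[m&(abs(z-.07)<.004)]; f=least_squares(lambda c:np.hypot(*(q[:,:2]-c).T)-.0595,[.518,-.253],loss="soft_l1",f_scale=.002); print(n,"rim fixedR",f.x,np.percentile(abs(f.fun),[50,90]))
    q=W[m&(z>.08)&(z<.12)]; print("clips",len(q),q[:,2].max())
    a=np.degrees(np.arctan2(q[:,1]-f.x[1],q[:,0]-f.x[0])); print(np.histogram(a,36,(-180,180))[0])
    # image-based rim: white/grey contour
    hsv=cv2.cvtColor(p,cv2.COLOR_BGR2HSV)
c=np.array([.4535,.024])
# sidewise check: project circles onto both views
t=np.linspace(0,2*np.pi,60)
for n,b in(("top",(190,140,420,260)),("side",(210,110,350,240))):
    p=cv2.imread(f"pics/{n}0.png"); s=4 if n=="side" else 3
    P=cv2.resize(p[b[1]:b[3],b[0]:b[2]],None,fx=s,fy=s)
    for cc,R,z,col in(((.4532,.0241),.068,.018,(0,0,255)),((.4495,.0303),.068,.018,(0,255,0)),((.5180,-.2533),.062,.07,(0,0,255))):
        uv=proj(n,np.c_[cc[0]+R*np.cos(t),cc[1]+R*np.sin(t),0*t+z]); uv=((uv+.5-np.array(b[:2]))*s-.5).round().astype(np.int32)
        cv2.polylines(P,[uv],True,col,1)
    cv2.imwrite(f"pics/ov_{n}.png",P)
```

```text
top knobtop 106 [0.45410052 0.02377511 0.05209964] [0.45344645 0.02420806 0.051475  ]
disc bbox mid [0.45469169 0.02402471 0.01793468] [0.13031149 0.12977663 0.0088577 ]
table z 0.0002666067089232692
top rim fixedR [ 0.51849878 -0.2536635 ] [0.00130769 0.0027589 ]
clips 223 0.10292403657431509
[ 0  0  0  0  0  0  0  0  0 37 47 12  0  0  0  0  0  0  0  0  0 29 30 10
  0  0  0  0  0  0  0  0  0 23 29  6]
side knobtop 91 [0.45049478 0.02714245 0.05136704] [0.45072167 0.02511742 0.05054113]
disc bbox mid [0.45109148 0.02553627 0.01779316] [0.1311568  0.1317423  0.00827403]
table z 0.0003046721993676758
side rim fixedR [ 0.51562452 -0.25290182] [0.00222175 0.01536338]
clips 146 0.10191571384284863
[ 0  0  0  0  0  0  0  0  0 27 38 11  0  0  0  0  0  0  0  0  0  8 13  5
  0  0  0  0  0  0  0  0  0 20 18  6]
```

View pics/ov_top.png

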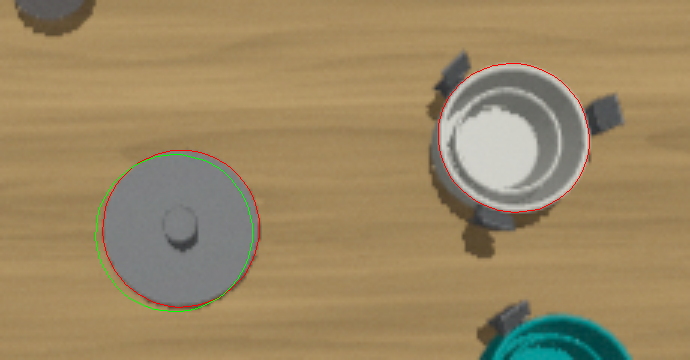

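View pics/ov_side.png

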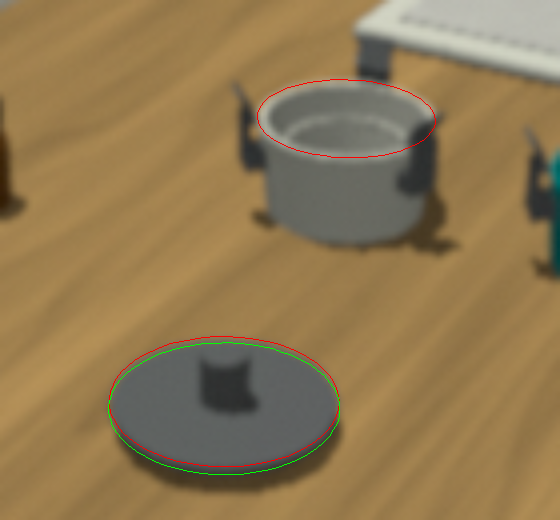

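The remaining offset between views is about 3 mm, which fits the stated 2 mm calibration error plus the disc's side face getting into my side-view mask. I'll use the averages: lid (0.452, 0.025), tub (0.517, -0.253). The clips sit at about -76°, 44° and 164°, so I'll put the jaw axis at 74°, which is 30° away from any clip.

```bash
cat >> h.py <<'E'
def ori(deg):
    a=np.radians(deg); y=np.array([np.cos(a),np.sin(a),0]); z=np.array([0,0,-1.]); return np.c_[np.cross(y,z),y,z]
LID=np.array([.4522,.0246]); TUB=np.array([.5172,-.2533])
E
python3 - <<'E'
from h import *
for a in(-106,74,-46,14,134,-166):
    print(a,[None if q is None else np.round(q,2) for q in (r.ik([*LID,.2],ori(a)),r.ik([*LID,.023],ori(a)),r.ik([*TUB,.25],ori(a)),r.ik([*TUB,.08],ori(a)))])
E
```

```text
-106 [array([ 0.55,  0.21, -0.75,  2.04,  0.17,  0.96, -2.13]), array([ 0.23,  0.49, -0.41,  2.16,  0.36,  0.56, -2.3 ]), array([ 0.57,  0.32, -0.21,  1.71,  0.07,  1.12, -1.51]), array([ 0.52,  0.52, -0.15,  1.85,  0.11,  0.78, -1.54])]
74 [array([ 0.78,  0.27, -1.02,  2.03,  0.28,  0.98,  0.91]), array([ 0.46,  0.56, -0.69,  2.15,  0.61,  0.63,  0.63]), array([ 0.92,  0.38, -0.66,  1.7 ,  0.25,  1.15,  1.48]), array([ 0.86,  0.59, -0.59,  1.84,  0.43,  0.84,  1.34])]
-46 [array([ 0.64,  0.23, -0.85,  2.04,  0.21,  0.97, -1.12]), array([ 0.47,  0.56, -0.7 ,  2.15,  0.61,  0.63, -1.47]), array([ 0.69,  0.33, -0.36,  1.71,  0.13,  1.12, -0.51]), array([ 0.68,  0.54, -0.36,  1.84,  0.26,  0.8 , -0.61])]
14 [array([ 0.7 ,  0.25, -0.93,  2.03,  0.24,  0.97, -0.1 ]), array([ 0.43,  0.54, -0.65,  2.15,  0.57,  0.62, -0.39]), array([ 0.84,  0.36, -0.56,  1.7 ,  0.21,  1.14,  0.47]), array([ 0.83,  0.58, -0.56,  1.84,  0.41,  0.83,  0.31])]
134 [array([ 0.83,  0.29, -1.08,  2.03,  0.31,  0.99,  1.93]), array([ 0.75,  0.76, -1.09,  2.15,  0.96,  0.85,  1.39]), array([ 1.2 ,  0.52, -1.08,  1.69,  0.49,  1.23,  2.34]), array([ 1.18,  0.81, -1.09,  1.83,  0.84,  1.05,  2.09])]
-166 [array([-1.07,  0.26,  1.09,  2.08, -0.28,  0.96, -2.73]), array([-0.85,  0.66,  0.9 ,  2.19, -0.85,  0.69, -2.24]), array([ 0.44,  0.31, -0.05,  1.72,  0.02,  1.11, -2.51]), array([ 0.36,  0.52,  0.06,  1.86, -0.04,  0.77, -2.46])]
```

Run:
```python
from h import *
O=ori(14)
r.reach([*LID,.16],O)
hit=r.line_to([*LID,.05],feed=.12,max_force=8); print("hit1",hit,r.current_eef_pos())
if not hit:
    hit=r.line_to([*LID,.025],feed=.05,max_force=6); print("hit2",hit)
print(r.current_eef_pos(),r.current_force(),r.current_opening(),r.current_time())
for n in("top","side"):
    p,d=r.grab_frame(n); cv2.imwrite(f"pics/{n}1.png",p)
a=cv2.imread("pics/side1.png")[110:290,180:380]; cv2.imwrite("pics/s1c.png",cv2.resize(a,None,fx=3,fy=3))
```

```text
hit1 False [0.45254056 0.02463886 0.05049725]
hit2 False
[0.45217931 0.02476769 0.02495062] [-0.33596475 -0.69554727 -0.60143669] 0.0849737063116959 4.3167
```

View pics/s1c.png

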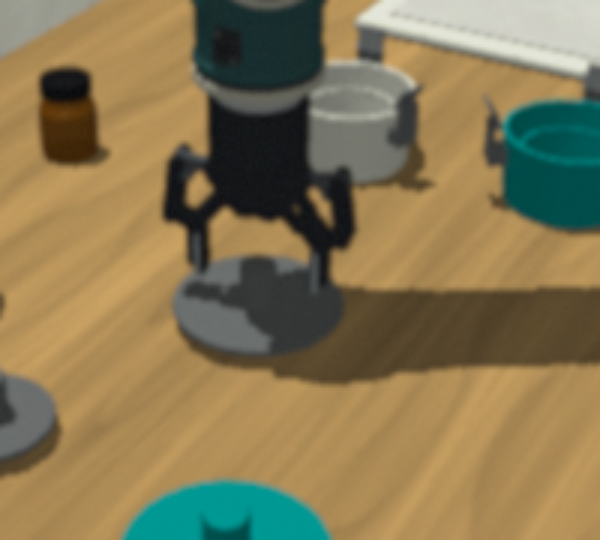

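The crop shows the open fingers either side of the lid's knob (crop pixel ~(260,270)), with the jaws clear of everything else. Closing now.

Run:
```python
from h import *
r.clamp(grip_force=90)
print(r.current_opening(),r.current_force(),r.current_eef_pos())
p0=r.current_eef_pos()
r.line_to([p0[0],p0[1],p0[2]+.16],feed=.15)
r.pause(.2)
print(r.current_opening(),r.current_force(),r.current_torque(),r.current_time())
for n in("top","side"):
    p,d=r.grab_frame(n); cv2.imwrite(f"pics/{n}2.png",p); np.save(f"{n}2.npy",d)
a=cv2.imread("pics/side2.png")[40:290,130:400]; b=cv2.imread("pics/top2.png")[80:330,130:400]
cv2.imwrite("pics/c2.png",cv2.resize(np.hstack([a,b]),None,fx=1.45,fy=1.45))
```

```text
0.02729701121249658 [-5.66652187 -1.97068984 15.25578749] [0.45230045 0.02459147 0.02543142]
0.027333708406590145 [ 0.30843487 -0.57170395 -1.49714418] [-0.03139112 -0.01918198 -0.00158156] 6.4167
```

View pics/c2.png

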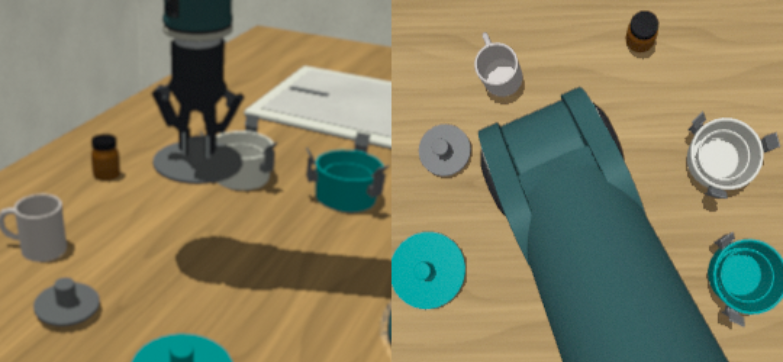

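The lid is lifted: it hangs below the gripper in the side view, at (200,160) of the crop. Next I'll check its tilt and its offset from the TCP.

Run:
```python
from h import *
e=r.current_eef_pos(); print(e)
D=np.load("side2.npy"); W=cloud("side",D); W[D==0]=np.nan
p=cv2.imread("pics/side2.png"); hsv=cv2.cvtColor(p,cv2.COLOR_BGR2HSV)
rho=np.hypot(W[...,0]-e[0],W[...,1]-e[1])
m=(abs(W[...,2]-(e[2]-.006))<.012)&(rho<.075)&(rho>.03)
q=W[m]
A=np.c_[q[:,:2]-e[:2],np.ones(len(q))]
k=np.ones(len(q),bool)
for _ in range(6):
    s=np.linalg.lstsq(A[k],q[k,2],rcond=None)[0]; k=abs(A@s-q[:,2])<.003
print(len(q),k.sum(),"plane",s,"below tcp",s[2]-e[2])
m2=np.zeros(D.shape,np.uint8); m2[m]=255
m2=cv2.morphologyEx(m2,cv2.MORPH_CLOSE,np.ones((5,5)))
ct=np.vstack([c[:,0] for c in cv2.findContours(m2,0,cv2.CHAIN_APPROX_NONE)[0]])
X=onplane("side",ct,s[2])[:,:2]; rr=np.hypot(*(X-e[:2]).T); X=X[rr>.055]
print("circle",rcirc(X,.0025), "tcp",e[:2])
print(np.round((np.percentile(q[k],99.5,0)+np.percentile(q[k],.5,0))/2,4))
```

```text
[0.4521491  0.02471939 0.18513968]
1027 984 plane [ 0.00172529 -0.00309655  0.17766333] below tcp -0.0074763512698477474
circle (array([0.44889799, 0.02914044]), np.float64(0.06853880172244087), np.int64(103), 114) tcp [0.4521491  0.02471939]
[0.4506 0.0271 0.1773]
```

The lid is level (tilt under 0.3°) and, allowing for the side camera's bias, centred on the TCP to about 2 mm. Its disc top is 7.5 mm below the TCP, so it should first stop at TCP z ≈ 0.0955 and be home at z ≈ 0.0835.

Run:
```python
from h import *
r.line_to([*TUB,.185],feed=.15)
r.pause(.2)
print(r.current_eef_pos(),r.current_force(),r.current_time())
r.line_to([*TUB,.145],feed=.1)
p,d=r.grab_frame("side"); cv2.imwrite("pics/side3.png",p)
cv2.imwrite("pics/s3c.png",cv2.resize(p[60:210,210:390],None,fx=4,fy=4,interpolation=2)[:600])
```

```text
[ 0.51720373 -0.25306774  0.18506038] [ 0.06189141 -0.20361083 -1.88925646] 8.7667
```

View pics/s3c.png

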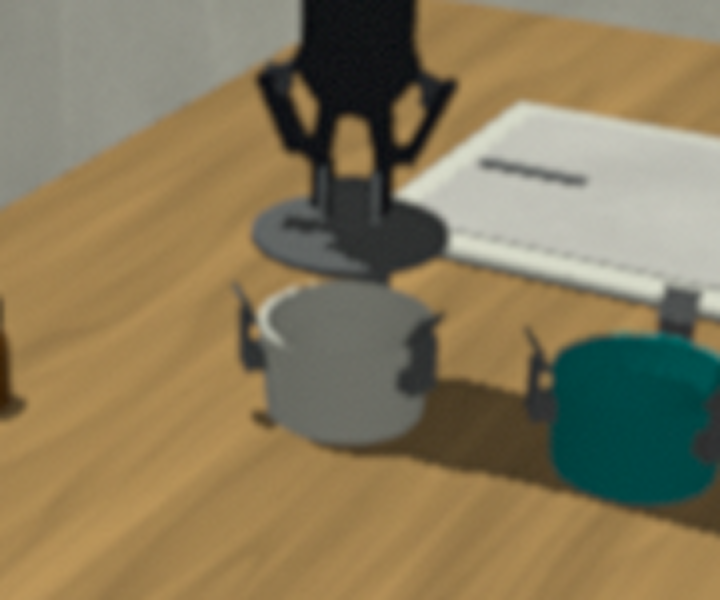

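The lid's disc is centred at crop column ~350 and the tub's rim at ~347, so they line up. Descending.

Run:
```python
from h import *
h=r.line_to([*TUB,.090],feed=.03,max_force=4)
r.pause(.1); e=r.current_eef_pos()
print(h,e,r.current_force(),r.current_torque(),r.current_opening(),r.current_time())
p,d=r.grab_frame("side"); cv2.imwrite("pics/side4.png",p)
cv2.imwrite("pics/s4c.png",cv2.resize(p[60:210,210:390],None,fx=4,fy=4,interpolation=2))
```

```text
True [ 0.51703796 -0.25338217  0.09530283] [1.47012762 0.00596529 2.04763524] [-0.1447523  -0.25063544 -0.08273264] 0.027582432912138893 10.9333
```

View pics/s4c.png

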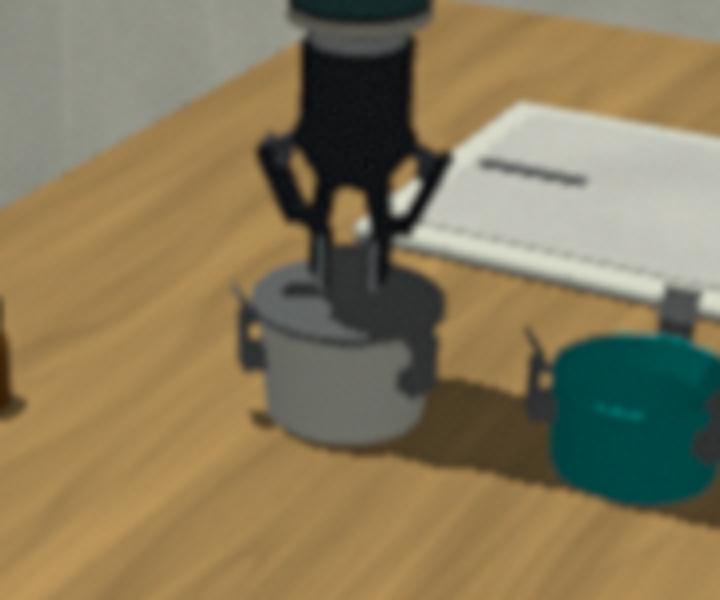

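Contact at z = 0.0953, exactly the predicted stop on the clips, and the picture shows the lid (crop ~(345,300)) inside all the flares. Now pressing.

Run:
```python
from h import *
for z,f in((.0835,34),(.0805,30)):
    h=r.line_to([*TUB,z],feed=.02,max_force=f)
    print(h,r.current_eef_pos(),r.current_force(),r.current_opening(),r.current_time())
    if h: break
r.pause(.1); print(r.current_eef_pos(),r.current_force(),r.current_torque())
p,d=r.grab_frame("side"); cv2.imwrite("pics/side5.png",p); np.save("side5.npy",d)
cv2.imwrite("pics/s5c.png",cv2.resize(p[60:210,210:390],None,fx=4,fy=4,interpolation=2))
```

```text
False [ 0.51688327 -0.25319752  0.08383777] [-6.93445622  1.86372785 16.00879825] 0.027218675466868392 11.7167
True [ 0.51687325 -0.25327062  0.08383295] [-8.75691238  2.01601266 18.74367431] 0.027586517447834108 11.925
[ 0.51690334 -0.2532275   0.08383632] [-8.18708956  2.2331384  19.1166438 ] [0.46180996 1.42617677 0.02238958]
```

View pics/s5c.png

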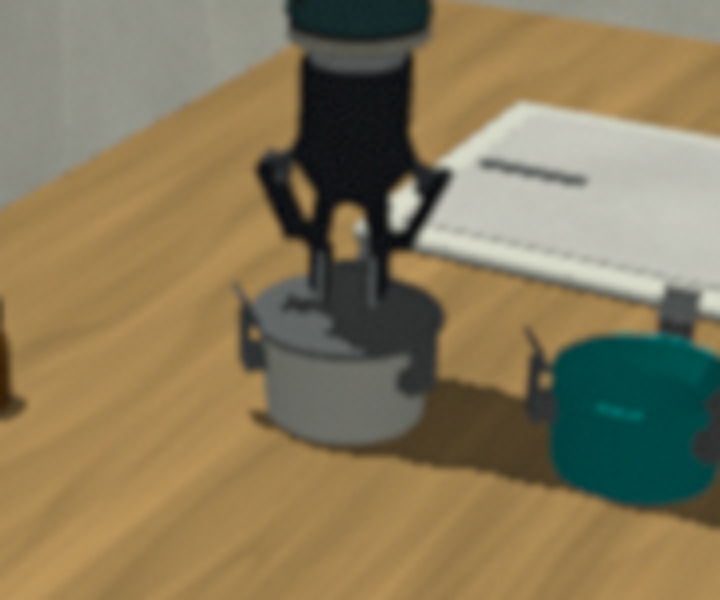

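It stopped hard at z = 0.0838, where the lid should be home (0.0835), and the hidden side still has to be checked. Releasing, retreating and looking from both views.

Run:
```python
from h import *
e=r.current_eef_pos()
r.line_to([e[0],e[1],.0842],feed=.02); print(r.current_force())
r.ungrasp(); print(r.current_opening(),r.current_force(),r.current_eef_pos())
h=r.line_to([e[0],e[1],.16],feed=.06,max_force=8); print(h,r.current_force())
if not h:
    r.line_to([e[0],e[1],.25],feed=.15)
    r.reach([.147,-.608,.25],ori(-76.4))
print(r.current_time(),r.current_eef_pos())
for n in("top","side"):
    p,d=r.grab_frame(n); cv2.imwrite(f"pics/{n}6.png",p); np.save(f"{n}6.npy",d)
    W=cloud(n,d); W[d==0]=np.nan; z=W[...,2]
    rho=np.hypot(W[...,0]-TUB[0],W[...,1]-TUB[1])
    m=(rho<.06)&(rho>.022)&(abs(z-.08)<.015); q=W[m]; A=np.c_[q[:,:2]-TUB,np.ones(len(q))]
    s=np.linalg.lstsq(A,q[:,2],rcond=None)[0]; print(n,"disc plane",len(q),s,"resid",np.std(A@s-q[:,2]))
    k=W[(rho<.02)&(z>.1)&(z<.125)]; print("knob top",np.median(k[:,2]) if len(k) else None, k[:,:2].mean(0))
a=cv2.imread("pics/side6.png")[80:210,220:390]; b=cv2.imread("pics/top6.png")[125:255,300:430]
cv2.imwrite("pics/c6.png",cv2.resize(np.hstack([a,b]),None,fx=2.6,fy=2.6,interpolation=2))
```

```text
[-2.79916798  1.01890846  4.16147728]
0.08524518374088597 [-1.5333466  -0.57473538 -0.61812708] [ 0.51690508 -0.25315002  0.08417939]
False [ 0.45477442  1.02263699 -0.36601794]
16.95 [ 0.14852796 -0.60747275  0.25011361]
top disc plane 1580 [-0.00136423 -0.00062423  0.07662862] resid 0.0016569026152441178
knob top 0.11034854691162656 [ 0.51712155 -0.25229049]
side disc plane 476 [ 0.0026982  -0.00737802  0.07658267] resid 0.0016043265351314915
knob top 0.10920679260233453 [ 0.51377691 -0.2481615 ]
```

View pics/c6.png

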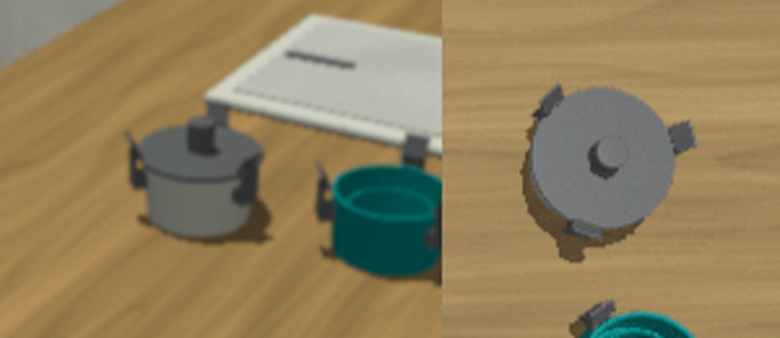

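View pics/top6.png

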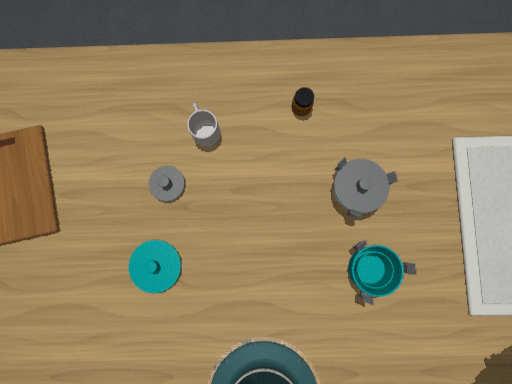

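Both cameras put the disc top at 76.6 mm (expected 76, with depth reading about 0.3 mm high on the table and the lid). Tilt is about 0.1° from the top view. The knob top reads 110 mm, which equals 58 + 52. The clip at the front overlaps the disc edge, and no clip shows an edge riding high. The small lid (166,184), mug (204,128) and turquoise pieces are at the same pixels as before.

Run:
```python
from rig import r
print(r.close_job(), r.current_time())
```

```text
the job is handed in; nothing more can be done
the job is handed in; nothing more can be done
```

The larger grey lid is on the white tub, pressed down flat and fully home, and I handed the job in at about 17 s of the 58 s allowed. I gripped it by the knob, met the clips at the predicted height, then pressed until it stopped hard at the home height. The arm then let go and moved clear.

**Last checks**
- **Height:** both cameras put the disc top at 76.6 mm (76 expected). The knob top reads 109–110 mm (110 expected).
- **Tilt:** about 0.1° in the top view and 0.4° in the noisier side view.
- **Clips:** I could see the front clip overlapping the lid edge. For the other two I rely on the lid's height, its flatness and the hard stop.
- **Other things:** the tub is standing on the worktop. The small lid, mug and turquoise pieces are at the same pixels as before.

**Disagreements**
- **Camera views:** the two cameras differed by 3 to 7 mm sideways on positions. I used averages, and the lid went in within the clips' guide range.
- **Grip opening:** it read 27 mm on the 30 mm knob, but the grip held.

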